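# Ring for the colleague and hold the claim case open at the set mark

### The job

With the claim case still shut, ring the counter bell by pressing its button fully down and letting it up again. Then raise the flap of the claim case by its pull bar until it lies in line with the pointer on the case's side, and finish while holding it there for the colleague: do not let go, since it falls shut by itself. Leave the pointer as it is set, and leave the bell, the button jar and the pin tin where they stand.

Things in the scene. Friction and masses are not known exactly. Their poses are not given: they have to be found in the camera images.
- bell_top (a point): top centre of the button of the counter bell when the button is up. The bell is loose, a cream dome on a dark foot, 72 mm across and 54 mm high in all; the button is a small upright plunger 12 mm across on top of the dome. Site z is up.
- call_bell_button (a joint): travel of the bell button in m: 0 up, 0.003 fully down at its stop; a light spring (8 N at the stop; press with about 10 N) lifts it again
- claim_case: the claim case, an open-topped wooden box fixed to the counter, 160 mm deep (its x), 240 mm wide (its y), 82 mm high, with a hinged plywood flap on top. Origin: centre of its underside; x points to its hinge side (away from the robot, turned by up to 0.3 rad), z up. The hinge axis runs along its y through (0.075, 0, 0.088) m in this frame.
- flap: the plywood flap, 236 mm wide, 8 mm thick, 0.25 to 0.5 kg, hinged along its far edge. Origin on the hinge axis, mid-width; its x axis points from the board to the hinge, away from the pull bar. Level and shut (its z upward, same axes as the case) at the start; as it is raised by an angle it turns about its own +y by that angle (rotation pitch grows), up to 1.5 rad. The hinge turns easily and the flap falls shut when let go.
- flap_bar (a point): middle of the pull bar, a round steel bar 12 mm thick that runs along the flap's y at 200 mm from the hinge axis, 40 mm clear of the board's free edge on two flat arms 120 mm apart; 108 mm of bar is free between the arms. The bar's middle is level with the board. With the flap shut the bar is 88 mm above the counter, with nothing under it. The bar is round, so it may turn between the fingers as the flap swings.
- pointer (a joint): angle in rad of the pointer above level, measured about the same hinge axis as the flap's: the flap is at the mark when raised by this angle. Set between 0.55 and 1.1. Stiff; not to be moved.
- pointer_tip (a point): the round button at the tip of the pointer, a slim brass arm that turns on the hinge axis and stands outside the sheet-metal sector plate on the case's -y side (the right side seen from the robot); the tip is 134 mm from the hinge axis. Its x axis points from the tip to the hinge.
- call_bell: the counter bell, see bell_top; origin at the centre of its underside, z up
- button_jar: bystander: glass jar with a brass-coloured lid, 62 mm across, 73 mm high; origin at the centre of its underside
- pin_tin: bystander: flat round tin, 60 mm across, 23 mm high; origin at the centre of its underside
There are look-alikes about, which are no part of the job. Leave any green or red look-alike of the call_bell alone.

How it is judged:
By the outcome, as a careful person would: the job done as asked, in the order asked, and still so for the second after the job is handed in, while the arm keeps its last pose, push and grip.
It also fails if it takes over 42 s, if anything falls off the work surface, if the arm or the gripper's body presses on something with over 40 N, if the wrist force passes 120 N, or if a joint passes its speed limit or range.

### The arm

A 6-joint arm with a two-finger parallel gripper is mounted at the origin on the work surface; the furniture and walls round the work are solid. World frame = base frame: x ahead of the robot, y to its left, z up, the work surface at z = 0. Lengths are in m, angles in rad, forces in N, time in s.
With the tool pointing down it reaches from about 0.25 to 0.725 m from the base axis. Payload 9.7 kg.
Tool frame: the origin (TCP) lies at the very end of the fingers, on their centre line; the grasp point (between the pads) lies 19 mm behind it; z points along the fingers, y is the direction in which the jaws open and shut (so a half turn about z gives the same grasp; the last joint's range is limited). The gripper opens to 85 mm and grips with 20 to 120 N. Pads are 22 mm wide; open, the fingers measure 114 mm over their backs; the gripper's body (76 mm by 85 mm) begins 54 mm behind the grasp point. The pads swing forward as they close: fully open they stand 13 mm farther back than shut.
Start: joints at [1.292, 0.087, 0.176, 1.66, 0, 1.571], TCP at [0.151, 0.529, 0.231] pointing down, gripper open.
Joint ranges: [-3.13, 3.13], [-0.85, 1.81], [-1.15, 1.24], [-2.2, 2.28], [-1.44, 1.52], [-3.14, 3.14]. Speed limits (rad/s): [2.22, 2.22, 2.57, 3.14, 3.14, 3.14].

### API

Orientations are given as a rotation vector (axis times angle).
In Python, from station import sense, cams, sign_off, models gives the robot as it stands.
- The arm moves only by the tool send_rows, never from a script. Its argument "motion" is a list of rows, each an object of numbers: "x", "y", "z": the shift along the world's x, y, z in cm; "wx", "wy", "wz": the turn, a rotation vector about the world's x, y, z in rad. In form: [{"x": .., "y": .., "z": .., "wx": .., "wy": .., "wz": ..}, ...]. A call has 1 to 12 rows; each row is the pose to reach, as a shift and turn from the pose commanded when the call began; what a row does not reach only later rows make up. A row lasts 1/12 s, in which the tool goes at most 41.7 mm and 7.16 degrees, less where a joint would pass 70% of its speed; a pose out of reach is approached as far as the arm can. A call with a gripper value outside its range is refused whole. "gripper" is the closure, from -1 (fully open) to 1 (shut), so that 0 is half open, set as the call begins (left out, the last holds). The fingers move at their own pace and stop on an object; "squeeze" is the grip in N (left out, the last holds). Time passes only in rows, so rows that repeat a pose let the fingers close. It gives the time, the measured TCP pose, the force and the opening at its end, in the units of the state.
- sense(): the state, without advancing time (a new reading comes with each control period).
- cams.capture(name): name is "side" or "top" or "wrist"; returns (picture, depth): 384x512x3 uint8, blue, green, red; 384x512 float32, m along the optical axis (not along the pixel's ray), 0 where there is no reading.
- cams.get_calibration(name): a dict with "fx", "fy", "cx", "cy" (pixels), "pose" (4x4, takes a point from camera to world coordinates); the wrist camera has in their place "tool_from_camera" (4x4, takes a point from camera to tool coordinates, whose origin is the TCP and whose axes are the flange's). Camera axes: x right, y down, z forward; pixel columns grow to the right and rows downward; lengths in m; the calibration is good to about 2 mm. A picture is of the moment at which its call begins: read the wrist's pose just before it. get_calibration takes no time and is no camera call.
- sign_off(): hands the job in, once; it reports no verdict.
Trained networks look in the newest picture that a camera, given by its name, has taken for a name from the list of things; names that differ only in an ending like _2 or _b are one class to them, and where a whole thing is asked for, a point or a joint stands for the part that bears it (a point fixed in the world has none). Each returns a list of dicts, best first, with "p" (0 to 1); they miss things now and then, are a little off and sometimes report something else, mostly with a low value. They report only what shows in the picture. A call takes as long as a camera call. They do not tell look-alikes from the thing itself.
- models.look_for(camera, thing): "bbox" ([left, top, right, bottom] in pixels, round what is visible of it).
- models.tip_of(camera, thing): "location" ([column, row] in pixels: a listed point, or the origin of a listed thing).
The state is a dict: "clock": time; "q": joint angles; "dq": joint speeds; "joint_torque": joint torques, N m; "position": TCP position; "orientation": TCP orientation; "wrist_force": force on the tool from outside, world axes, zero at the start; "ft_torque": the same for the moment, N m; "finger_gap": opening from 0.0 (shut) to 1.0 (fully open).
Only numpy, scipy, OpenCV 4.12 (cv2) and the standard library are available. Lean on these libraries where they do the work, as an engineer would, in place of code of your own. Each camera call takes 0.05 s, during which the arm holds its last target. There are 200 camera calls.

## Working session

There is one attempt and no reset: what is moved stays moved. The work goes in short steps, Python scripts to look and compute and a tool call to move; the robot and the scene stay as the last step left them, time stands still between calls to the robot, and variables do not carry over. Pictures are saved under pics/ and viewed, about 8 in all and at most 12, crops included, and the job is handed in when it is done.

Besides the shell and the picture viewer there is one more tool, called after "Call:" as name(argument=value, ...), one argument or row to a line, values as JSON. send_rows: Moves the arm, as the interface text tells. Its arguments: {"type":"object","properties":{"motion":{"type":"array","items":{"type":"object","properties":{"x":{"type":"number"},"y":{"type":"number"},"z":{"type":"number"},"wx":{"type":"number"},"wy":{"type":"number"},"wz":{"type":"number"}}}},"gripper":{"type":"number"},"squeeze":{"type":"number"}},"required":["motion"]}

```bash
mkdir -p pics; cat > h.py <<'E'
import numpy as np, cv2
from scipy.spatial.transform import Rotation as R
from station import sense, cams, sign_off, models
def T(name,s=None):
    c=cams.get_calibration(name)
    if name!='wrist': return c, np.array(c['pose'])
    s=s or sense(); M=np.eye(4); M[:3,:3]=R.from_rotvec(s['orientation']).as_matrix(); M[:3,3]=s['position']
    return c, M@np.array(c['tool_from_camera'])
def px2w(c,P,u,v,d):
    p=np.array([(u-c['cx'])/c['fx']*d,(v-c['cy'])/c['fy']*d,d,1]); return (P@p)[:3]
def w2px(c,P,p):
    q=np.linalg.inv(P)@np.append(p,1); return np.array([c['fx']*q[0]/q[2]+c['cx'],c['fy']*q[1]/q[2]+c['cy']])
def dep(D,u,v,r=2):
    w=D[int(v)-r:int(v)+r+1,int(u)-r:int(u)+r+1]; w=w[w>0]; return np.median(w) if len(w) else 0
E
python3 - <<'E'
from h import *
s=sense(); print(s)
ims=[]
for n in ['side','top']:
    im,D=cams.capture(n); c,P=T(n); ims.append(im.copy())
    np.save(f'/tmp/{n}.npy',D); cv2.imwrite(f'/tmp/{n}.png',im)
    print(n,np.round(P,3).tolist(),c['fx'])
    for t in ['bell_top','flap_bar','pointer_tip','claim_case','flap','call_bell','button_jar','pin_tin']:
        for r in models.tip_of(n,t)[:4]:
            u,v=r['location']
            if 2<u<509 and 2<v<381: d=dep(D,u,v); print(t,round(r['p'],2),np.round([u,v]),np.round(px2w(c,P,u,v,d),3))
print(sense()['clock'])
cv2.imwrite('pics/1.png',cv2.resize(np.hstack(ims),(800,300)))
cv2.imwrite('pics/a.png',np.vstack(ims)) 
E
```

```text
{'clock': 0.0, 'q': array([1.29196958e+00, 8.74688233e-02, 1.75114524e-01, 1.65977291e+00,
       5.87342248e-06, 1.57080340e+00]), 'dq': array([-1.34206453e-03,  3.10781947e-04, -9.00516742e-05, -8.97779602e-05,
        3.37461290e-04, -7.17900428e-04]), 'joint_torque': array([-3.22016807e-03, -5.20396650e+01,  4.64799249e+01,  1.63548131e-02,
       -1.76177346e-04,  1.47358247e-05]), 'position': array([0.15131212, 0.5285437 , 0.23056818]), 'orientation': array([-4.36547033e-01, -3.11092081e+00,  2.06885191e-03]), 'wrist_force': array([-0.1492421, -0.4999105,  0.3618841]), 'ft_torque': array([-0.00255281, -0.00111398, -0.02578483]), 'finger_gap': 0.9992826414859646}
side [[0.857, -0.215, 0.469, 0.102], [-0.516, -0.357, 0.779, -0.801], [0.0, -0.909, -0.417, 0.478], [0.0, 0.0, 0.0, 1.0]] 353.5038605071926
bell_top 0.97 [341. 235.] [ 0.696 -0.255  0.001]
bell_top 0.95 [309. 264.] [ 0.501 -0.36   0.05 ]
bell_top 0.95 [384. 258.] [ 0.713 -0.378 -0.001]
bell_top 0.79 [234. 266.] [ 0.367 -0.29   0.052]
flap_bar 0.67 [182. 166.] [0.45  0.205 0.089]
flap_bar 0.53 [226. 135.] [0.541 0.074 0.
[... 664 characters left out ...]
-0.449  0.039]
bell_top 0.76 [358. 209.] [ 0.514 -0.37   0.04 ]
bell_top 0.58 [332. 265.] [ 0.361 -0.295  0.041]
flap_bar 0.85 [140. 232.] [0.445 0.216 0.091]
flap_bar 0.17 [297. 167.] [ 0.624 -0.199  0.072]
pointer_tip 0.43 [191. 190.] [0.54  0.065 0.204]
claim_case 0.89 [156. 191.] [0.555 0.178 0.093]
claim_case 0.18 [291. 231.] [ 0.454 -0.187  0.022]
flap 0.69 [159. 160.] [0.641 0.174 0.091]
call_bell 0.97 [334. 173.] [ 0.617 -0.305  0.037]
call_bell 0.84 [372. 167.] [ 0.634 -0.413  0.036]
call_bell 0.69 [352. 215.] [ 0.498 -0.353  0.039]
call_bell 0.61 [328. 261.] [ 0.372 -0.282  0.042]
button_jar 0.65 [296. 167.] [ 0.626 -0.197  0.072]
pin_tin 0.91 [291. 231.] [ 0.454 -0.186  0.022]
0.9
```

View pics/1.png

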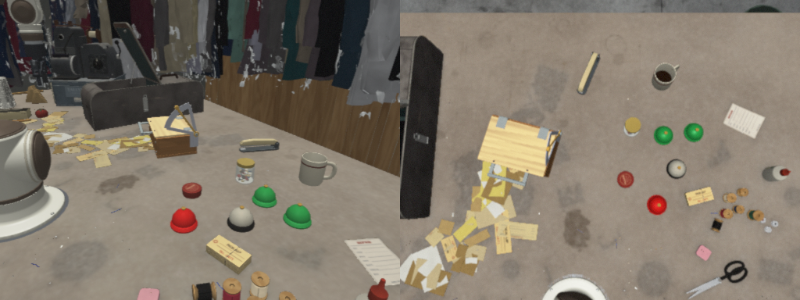

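The pictures show four bells. In the top view they are two green at about (337,170) and (385,168), one red at (332,262), and one cream dome on a dark foot at about (354,213). The cream one fits the description. I'll confirm it in a crop and look closely at the case.

```bash
python3 - <<'E'
from h import *
t=cv2.imread('/tmp/top.png'); s=cv2.imread('/tmp/side.png')
a=cv2.resize(t[195:235,330:380],(300,240),interpolation=cv2.INTER_CUBIC)
b=cv2.resize(s[235:300,270:350],(300,240),interpolation=cv2.INTER_CUBIC)
c_=cv2.resize(t[135:245,95:215],(480,440),interpolation=cv2.INTER_CUBIC)
d_=cv2.resize(s[120:205,170:270],(480,408),interpolation=cv2.INTER_CUBIC)
o=np.zeros((600,800,3),np.uint8); o[:240,:300]=a;o[250:490,:300]=b
o[:300,310:790]=cv2.resize(c_,(480,300)) ; o[300:600,310:663]=cv2.resize(d_,(353,300))
cv2.imwrite('pics/2.png',o)
D=np.load('/tmp/top.npy'); c,P=T('top')
# cloud
vv,uu=np.mgrid[0:384,0:512]; W=np.stack([(uu-c['cx'])/c['fx']*D,(vv-c['cy'])/c['fy']*D,D],-1)@P[:3,:3].T+P[:3,3]
np.save('/tmp/W.npy',W)
m=(abs(W[...,0]-.503)<.05)&(abs(W[...,1]+.36)<.05)&(W[...,2]>.012)&(D>0)
p=W[m]; print('bell',m.sum(),p.min(0),p.max(0),np.median(p,0))
hsv=cv2.cvtColor(t,cv2.COLOR_BGR2HSV); 
m=(abs(W[...,2]-.091)<.006)&(abs(W[...,0]-.55)<.15)&(abs(W[...,1]-.17)<.17)
print('flap',m.sum()); pts=W[m][:,:2].astype(np.float32); print(cv2.minAreaRect((pts*1000)))
m2=(W[...,2]>.10)&(abs(W[...,0]-.58)<.15)&(abs(W[...,1]-.1)<.2)
q=W[m2]; print('above',m2.sum()); print(np.round(q[::max(1,len(q)//30)],3))
E
```

```text
bell 391 [ 0.46864258 -0.3935786   0.01205211] [ 0.53057203 -0.33336413  0.0550858 ] [ 0.49754165 -0.36081754  0.03597499]
flap 5229
((549.572509765625, 193.67843627929688), (254.19691467285156, 214.97865295410156), 75.06381225585938)
above 297
[[0.612 0.059 0.133]
 [0.604 0.058 0.158]
 [0.595 0.061 0.186]
 [0.587 0.063 0.215]
 [0.607 0.057 0.117]
 [0.596 0.061 0.157]
 [0.587 0.063 0.19 ]
 [0.602 0.053 0.101]
 [0.576 0.066 0.21 ]
 [0.588 0.059 0.134]
 [0.568 0.068 0.21 ]
 [0.57  0.068 0.186]
 [0.572 0.062 0.161]
 [0.572 0.061 0.147]
 [0.577 0.065 0.106]
 [0.555 0.072 0.202]
 [0.555 0.071 0.19 ]
 [0.553 0.072 0.186]
 [0.55  0.067 0.185]
 [0.561 0.07  0.107]
 [0.539 0.072 0.209]
 [0.537 0.07  0.208]
 [0.536 0.067 0.2  ]
 [0.546 0.073 0.118]
 [0.534 0.077 0.165]
 [0.527 0.08  0.178]
 [0.532 0.08  0.122]
 [0.52  0.083 0.172]
 [0.524 0.082 0.122]
 [0.514 0.082 0.163]
 [0.516 0.081 0.126]
 [0.512 0.083 0.114]
 [0.501 0.089 0.138]]
```

View pics/2.png

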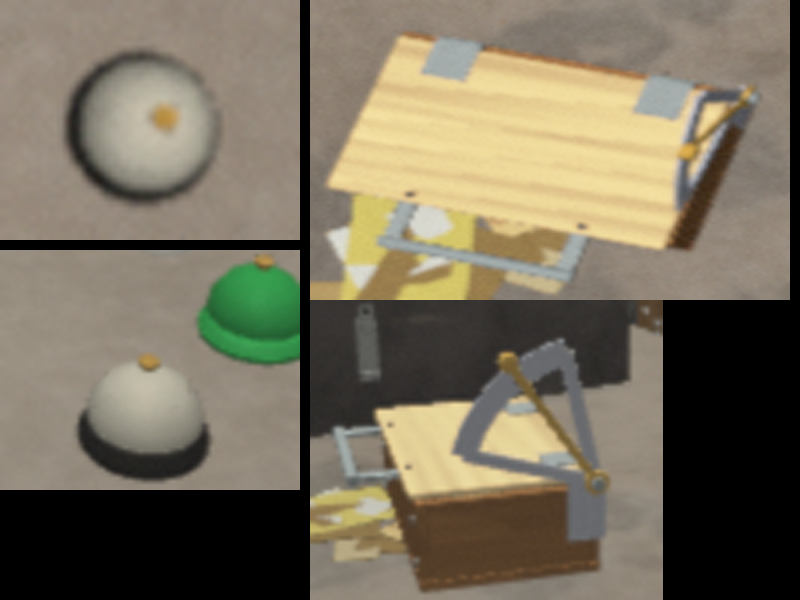

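The crop confirms the cream dome with its dark foot. Its brass button is at about (357.5,214.7) in the top view and (309.7,265) in the side view. The flap, bar, sector and brass pointer are also clear. Next I'll fit the case pose and pointer angle.

```bash
python3 - <<'E'
from h import *
from scipy.optimize import least_squares as LS
C={n:T(n) for n in('top','side')}
# bell
f=lambda p: np.r_[w2px(*C['top'],p)-[357.5,214.7],w2px(*C['side'],p)-[309.7,265.5]]
r=LS(f,[.5,-.36,.05]);print('bell',r.x,r.fun)
for n,uv in(('tip',((189.5,191.1),(226.1,137))),('piv',((204.5,169.8),(251.6,171.6)))):
    r=LS(lambda p: np.r_[w2px(*C['top'],p)-uv[0],w2px(*C['side'],p)-uv[1]],[.55,.1,.1]);print(n,r.x,r.fun)
def case(p,x): 
    return np.array([p[0],p[1],0])+R.from_euler('z',p[2]).apply(x)
obs=[('top',(114.3,223.4),[-.125,.06,.088]),('top',(160.5,234.7),[-.125,-.06,.088]),]
t=(190-0,);
def res(p):
    o=[]
    for n,uv,x in obs: o.append(w2px(*C[n],case(p,np.array(x)))-uv)
    tip=np.array([.075-.134*np.cos(p[3]),p[4],.088+.134*np.sin(p[3])]); piv=np.array([.075,p[4],.088])
    for x,a,b in((tip,(189.5,191.1),(226.1,137)),(piv,(204.5,169.8),(251.6,171.6))):
        o+= [w2px(*C['top'],case(p,x))-a, w2px(*C['side'],case(p,x))-b]
    return np.concatenate(o)
r=LS(res,[.55,.19,-.25,.8,-.13]);print('case',r.x,'\n',np.round(r.fun.reshape(-1,2),2))
p=r.x; print('bar',case(p,np.array([-.125,0,.088])),'hinge',case(p,np.array([.075,0,.088])))
W=np.load('/tmp/W.npy'); m=(abs(W[...,2]-.092)<.004)&(abs(W[...,0]-.55)<.15)&(abs(W[...,1]-.18)<.17)
L=R.from_euler('z',-p[2]).apply(W[m]-[p[0],p[1],0]); mm=L[:,0]>-.09
print('board local extents',np.percentile(L[mm],[.5,99.5],axis=0))
# bar points
m=(W[...,2]>.075)&(W[...,2]<.1)&(abs(W[...,1]-.2)<.17); L=R.from_euler('z',-p[2]).apply(W[m]-[p[0],p[1],0]); b=L[(L[:,0]<-.1)&(L[:,0]>-.15)&(abs(L[:,1])<.045)]
print('bar local',len(b),b.mean(0) if len(b) else 0, np.polyfit(b[:,1],b[:,0],1))
E
```

```text
bell [ 0.49726975 -0.36555549  0.05136751] [ 0.02106088 -0.03241379 -0.02754667  0.00474007]
tip [0.53860207 0.06963196 0.20163357] [ 0.16353618 -0.3367492  -0.4385079   0.04230609]
piv [0.61334021 0.05152167 0.08802633] [-0.03900925  0.07206192  0.09085359 -0.01118148]
case [ 0.57328527  0.19365038 -0.25661942  0.96787531 -0.12732463] 
 [[ 1.42  0.1 ]
 [-1.58  0.54]
 [-0.05 -0.71]
 [-0.14  1.  ]
 [-0.01  0.01]
 [ 0.15 -0.01]]
bar [0.45237858 0.2253769  0.088     ] hinge [0.64582928 0.17461447 0.088     ]
board local extents [[-0.08470221 -0.11548174  0.08830404]
 [ 0.0770042   0.11807468  0.09587534]]
bar local 155 [-1.24440201e-01  1.17658055e-04  9.31746823e-02] [ 0.00349418 -0.12444061]
```

The case fit agrees well. The pointer is at about 0.97 rad, the bar middle is at (0.453, 0.225, 0.088) with yaw -0.257, and the bell button is at (0.497,-0.3655). I'll shut the fingers and go over the bell.

Call:
send_rows(
  motion=[
    {"x": 1,"y": -2.5,"z": 1},
    {"x": 2.4,"y": -6.2,"z": 2},
    {"x": 3.9,"y": -10,"z": 2},
    {"x": 5.4,"y": -13.8,"z": 2},
    {"x": 6.9,"y": -17.6,"z": 2},
    {"x": 8.4,"y": -21.4,"z": 2},
    {"x": 9.9,"y": -25.2,"z": 2},
    {"x": 11.4,"y": -29,"z": 2},
    {"x": 12.9,"y": -32.8,"z": 2},
    {"x": 14.4,"y": -36.6,"z": 2},
    {"x": 15.9,"y": -40.4,"z": 2},
    {"x": 17.3,"y": -44.2,"z": 2},
  ],
  gripper=1,
)

```text
schema error: expected keys x, y, z, wx, wy, wz
```

Call:
send_rows(
  motion=[
    {"x": 1.5,"y": -3.8,"z": -1},
    {"x": 3,"y": -7.6,"z": -2},
    {"x": 4.5,"y": -11.4,"z": -3},
    {"x": 6,"y": -15.2,"z": -4},
    {"x": 7.5,"y": -19,"z": -5.5},
    {"x": 9,"y": -22.8,"z": -7},
    {"x": 10.5,"y": -26.6,"z": -8.5},
    {"x": 12,"y": -30.4,"z": -10},
    {"x": 13.5,"y": -34.2,"z": -11.5},
    {"x": 15,"y": -38,"z": -13},
    {"x": 16.5,"y": -41.8,"z": -14},
    {"x": 17.3,"y": -45.2,"z": -14},
  ],
)

```text
schema error: expected keys x, y, z, wx, wy, wz
```

Call:
send_rows(
  motion=[
    {"x": 1,"y": -2.5,"z": 1,"wx": 0,"wy": 0,"wz": 0},
    {"x": 2.4,"y": -6.2,"z": 2,"wx": 0,"wy": 0,"wz": 0},
    {"x": 3.9,"y": -10,"z": 2,"wx": 0,"wy": 0,"wz": 0},
    {"x": 5.4,"y": -13.8,"z": 2,"wx": 0,"wy": 0,"wz": 0},
    {"x": 6.9,"y": -17.6,"z": 2,"wx": 0,"wy": 0,"wz": 0},
    {"x": 8.4,"y": -21.4,"z": 2,"wx": 0,"wy": 0,"wz": 0},
    {"x": 9.9,"y": -25.2,"z": 2,"wx": 0,"wy": 0,"wz": 0},
    {"x": 11.4,"y": -29,"z": 2,"wx": 0,"wy": 0,"wz": 0},
    {"x": 12.9,"y": -32.8,"z": 2,"wx": 0,"wy": 0,"wz": 0},
    {"x": 14.4,"y": -36.6,"z": 2,"wx": 0,"wy": 0,"wz": 0},
    {"x": 15.9,"y": -40.4,"z": 2,"wx": 0,"wy": 0,"wz": 0},
    {"x": 17.3,"y": -44.2,"z": 2,"wx": 0,"wy": 0,"wz": 0},
  ],
  gripper=1,
)

```text
clock: 1.9
position: [0.3245, 0.0849, 0.2516]
orientation: [0.436, 3.11, 0.001]
wrist_force: [1.2, 0.9, 0.5]
finger_gap: -0.0
```

Call:
send_rows(
  motion=[
    {"x": 1.5,"y": -3.8,"z": -1,"wx": 0,"wy": 0,"wz": 0},
    {"x": 3,"y": -7.6,"z": -2,"wx": 0,"wy": 0,"wz": 0},
    {"x": 4.5,"y": -11.4,"z": -3,"wx": 0,"wy": 0,"wz": 0},
    {"x": 6,"y": -15.2,"z": -4,"wx": 0,"wy": 0,"wz": 0},
    {"x": 7.5,"y": -19,"z": -5,"wx": 0,"wy": 0,"wz": 0},
    {"x": 9,"y": -22.8,"z": -6,"wx": 0,"wy": 0,"wz": 0},
    {"x": 10.5,"y": -26.6,"z": -7,"wx": 0,"wy": 0,"wz": 0},
    {"x": 12,"y": -30.4,"z": -8,"wx": 0,"wy": 0,"wz": 0},
    {"x": 13.5,"y": -34.2,"z": -9.5,"wx": 0,"wy": 0,"wz": 0},
    {"x": 15,"y": -38,"z": -11,"wx": 0,"wy": 0,"wz": 0},
    {"x": 16.5,"y": -41.8,"z": -12,"wx": 0,"wy": 0,"wz": 0},
    {"x": 17.3,"y": -45.2,"z": -13,"wx": 0,"wy": 0,"wz": 0},
  ],
)

```text
clock: 2.9
position: [0.4976, -0.3654, 0.1208]
orientation: [0.436, 3.111, 0.0]
wrist_force: [0.8, 0.4, 1.3]
finger_gap: 0.002
```

```bash
python3 - <<'E'
from h import *
s=sense(); im,D=cams.capture('wrist'); c,P=T('wrist',s); print(s['clock'],s['position'],s['orientation'],s['wrist_force'],s['finger_gap'])
for r in models.tip_of('wrist','bell_top')[:2]:
    u,v=r['location']; print(r['p'],u,v,px2w(c,P,u,v,dep(D,u,v,1)))
print(w2px(c,P,[.4973,-.3655,.054]), w2px(c,P,s['position']))
im2,_=cams.capture('side'); cs,Ps=T('side'); tip=w2px(cs,Ps,s['position']).astype(int); print(tip)
cr=im2[190:300,260:380]
o=np.zeros((480,800,3),np.uint8); o[:300,:400]=cv2.resize(im,(400,300)); o[:367,400:]=cv2.resize(cr,(400,367)); cv2.imwrite('pics/3.png',o)
E
```

```text
2.9 [ 0.49758931 -0.36541939  0.12083786] [4.36198530e-01 3.11098746e+00 2.21529227e-04] [0.82894134 0.41350112 1.27657963] 0.001669248859613404
0.6 253.4 210.0 [ 0.49734659 -0.36512841  0.05289532]
[252.85653004 210.68784252] [253.26984262 262.65391644]
[312 235]
```

View pics/3.png

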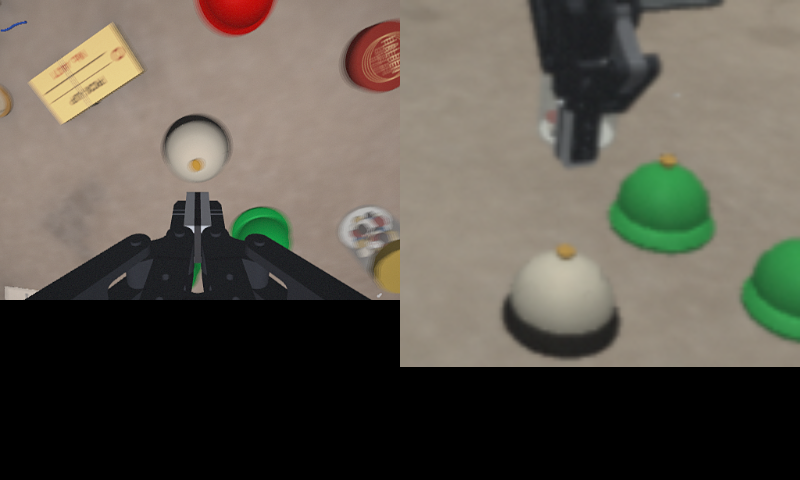

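The picture shows the closed fingertips straight above the cream bell. The brass button is at (253,210) in the wrist image and agrees with the estimate within 0.5 mm. Descending.

Call:
send_rows(
  motion=[
    {"x": 0,"y": 0,"z": -2,"wx": 0,"wy": 0,"wz": 0},
    {"x": 0,"y": 0,"z": -4,"wx": 0,"wy": 0,"wz": 0},
    {"x": 0,"y": 0,"z": -5.5,"wx": 0,"wy": 0,"wz": 0},
    {"x": 0,"y": 0,"z": -6.2,"wx": 0,"wy": 0,"wz": 0},
    {"x": 0,"y": 0,"z": -6.5,"wx": 0,"wy": 0,"wz": 0},
    {"x": 0,"y": 0,"z": -6.7,"wx": 0,"wy": 0,"wz": 0},
    {"x": 0,"y": 0,"z": -6.8,"wx": 0,"wy": 0,"wz": 0},
    {"x": 0,"y": 0,"z": -6.8,"wx": 0,"wy": 0,"wz": 0},
  ],
)

```text
clock: 3.72
position: [0.4973, -0.3636, 0.0549]
orientation: [0.436, 3.11, -0.001]
wrist_force: [0.2, -0.3, -1.0]
finger_gap: -0.003
```

Call:
send_rows(
  motion=[
    {"x": 0,"y": 0,"z": -0.1,"wx": 0,"wy": 0,"wz": 0},
    {"x": 0,"y": 0,"z": -0.2,"wx": 0,"wy": 0,"wz": 0},
    {"x": 0,"y": 0,"z": -0.2,"wx": 0,"wy": 0,"wz": 0},
  ],
)

```text
clock: 3.97
position: [0.4973, -0.3638, 0.0524]
orientation: [0.436, 3.11, -0.001]
wrist_force: [1.1, -0.4, 3.1]
finger_gap: 0.001
```

```bash
python3 - <<'E'
from h import *
for i in range(3):
    s=sense(); print(s['clock'],s['position'],s['wrist_force']); cams.capture('wrist')
E
```

```text
3.9667 [ 0.49734719 -0.36381613  0.05239098] [ 1.08228295 -0.41403138  3.07394673]
4.0167 [ 0.49735558 -0.36382866  0.0524265 ] [ 1.55605133 -0.84673158  3.35242226]
4.0667 [ 0.49732201 -0.36382499  0.05240654] [0.69463913 0.19720827 2.52489133]
```

Call:
send_rows(
  motion=[
    {"x": 0,"y": 0,"z": -0.1,"wx": 0,"wy": 0,"wz": 0},
    {"x": 0,"y": 0,"z": -0.2,"wx": 0,"wy": 0,"wz": 0},
    {"x": 0,"y": 0,"z": -0.2,"wx": 0,"wy": 0,"wz": 0},
  ],
)

```text
clock: 4.37
position: [0.4973, -0.3638, 0.0506]
orientation: [0.436, 3.11, -0.001]
wrist_force: [0.0, 1.4, 7.7]
finger_gap: -0.002
```

Call:
send_rows(
  motion=[
    {"x": 0,"y": 0,"z": -0.1,"wx": 0,"wy": 0,"wz": 0},
    {"x": 0,"y": 0,"z": -0.1,"wx": 0,"wy": 0,"wz": 0},
    {"x": 0,"y": 0,"z": -0.1,"wx": 0,"wy": 0,"wz": 0},
  ],
)

```text
clock: 4.62
position: [0.4974, -0.3638, 0.0505]
orientation: [0.436, 3.109, -0.001]
wrist_force: [-1.3, 2.1, 13.6]
finger_gap: 0.005
```

The force rose to 13.6 N with no further travel, so the button is at its stop. Now I'll let it up and head for the bar, turning the jaws across it.

Call:
send_rows(
  motion=[
    {"x": 0,"y": 0,"z": 0.4,"wx": 0,"wy": 0,"wz": 0},
    {"x": 0,"y": 0,"z": 1.2,"wx": 0,"wy": 0,"wz": 0},
    {"x": 0,"y": 0,"z": 4,"wx": 0,"wy": 0,"wz": 0},
    {"x": 0,"y": 0,"z": 8,"wx": 0,"wy": 0,"wz": 0.1},
    {"x": -0.5,"y": 1,"z": 12,"wx": 0,"wy": 0,"wz": 0.2},
    {"x": -1,"y": 3,"z": 15,"wx": 0,"wy": 0,"wz": 0.3},
    {"x": -1.5,"y": 6,"z": 17,"wx": 0,"wy": 0,"wz": 0.4},
    {"x": -2,"y": 9.5,"z": 18,"wx": 0,"wy": 0,"wz": 0.5},
    {"x": -2.5,"y": 13,"z": 19,"wx": 0,"wy": 0,"wz": 0.6},
    {"x": -3,"y": 17,"z": 19,"wx": 0,"wy": 0,"wz": 0.7},
    {"x": -3.5,"y": 21,"z": 19,"wx": 0,"wy": 0,"wz": 0.8},
    {"x": -4,"y": 25,"z": 19,"wx": 0,"wy": 0,"wz": 0.9},
  ],
  gripper=0.4,
)

```text
clock: 5.62
position: [0.456, -0.1121, 0.2389]
orientation: [0.966, -2.989, -0.0]
wrist_force: [0.6, -0.1, -0.3]
finger_gap: 0.303
```

Call:
send_rows(
  motion=[
    {"x": -0.3,"y": 3.9,"z": 0,"wx": 0,"wy": 0,"wz": 0.1},
    {"x": -0.6,"y": 7.8,"z": 0,"wx": 0,"wy": 0,"wz": 0.2},
    {"x": -0.8,"y": 11.7,"z": 0,"wx": 0,"wy": 0,"wz": 0.3},
    {"x": -0.8,"y": 15.6,"z": 0,"wx": 0,"wy": 0,"wz": 0.4},
    {"x": -0.8,"y": 19.5,"z": 0,"wx": 0,"wy": 0,"wz": 0.5},
    {"x": -0.7,"y": 23.4,"z": 0,"wx": 0,"wy": 0,"wz": 0.59},
    {"x": -0.6,"y": 27.3,"z": 0,"wx": 0,"wy": 0,"wz": 0.693},
    {"x": -0.5,"y": 31.2,"z": -1,"wx": 0,"wy": 0,"wz": 0.693},
    {"x": -0.4,"y": 33.5,"z": -3,"wx": 0,"wy": 0,"wz": 0.693},
    {"x": -0.4,"y": 34.1,"z": -6,"wx": 0,"wy": 0,"wz": 0.693},
    {"x": -0.4,"y": 34.1,"z": -8,"wx": 0,"wy": 0,"wz": 0.693},
    {"x": -0.4,"y": 34.1,"z": -8,"wx": 0,"wy": 0,"wz": 0.693},
  ],
)

```text
clock: 6.62
position: [0.4508, 0.2272, 0.1542]
orientation: [1.916, -2.48, -0.002]
wrist_force: [-0.9, 0.4, -0.2]
finger_gap: 0.3
```

```bash
python3 - <<'E'
from h import *
s=sense(); im,D=cams.capture('wrist'); c,P=T('wrist',s); print(s['clock'],s['position'],s['orientation'],s['q'],s['wrist_force'],s['finger_gap'])
Rm=R.from_rotvec(s['orientation']).as_matrix(); print('jaw yaw',np.arctan2(Rm[1,1],Rm[0,1]),'z',Rm[:,2])
for r in models.tip_of('wrist','flap_bar')[:2]:
    u,v=r['location']; print(r['p'],u,v,px2w(c,P,u,v,dep(D,u,v,1)))
for e in([-.125,0.06,.088],[-.125,-.06,.088],[-.125,0,.088]):
    print(w2px(c,P,np.array([.5733,.1937,0])+R.from_euler('z',-.257).apply(e)))
im2,_=cams.capture('side'); im3,_=cams.capture('top')
for n in('top','side'):
  for r in models.tip_of(n,'bell_top')[:4]: print(n,r['location'])
o=np.zeros((600,800,3),np.uint8); o[:384,:512]=im; o[:280,520:]=cv2.resize(im2[230:300,265:335],(280,280)); o[300:600,520:]=cv2.resize(im3[185:245,325:381],(280,300)); cv2.imwrite('pics/4.png',o)
E
```

```text
6.6167 [0.45080878 0.22715769 0.15422413] [ 1.91630788e+00 -2.48024623e+00 -2.02657975e-03] [ 4.66818574e-01 -2.87079243e-02 -9.12851353e-02  1.51562075e+00
 -1.14108406e-04 -8.48833988e-01] [-0.94919558  0.38637284 -0.19087238] 0.2998840583591492
jaw yaw 2.8864356752432037 z [-0.00655828 -0.00343296 -0.9999726 ]
0.98 251.7 213.4 [0.45056713 0.22587327 0.0929577 ]
[249.01120922 286.97626278]
[248.74938926 120.12678446]
[248.89157616 210.73794592]
top [356.4, 208.5]
top [339.8, 166.9]
top [332.2, 266.3]
top [386.1, 166.6]
side [381.1, 258.0]
side [235.3, 263.3]
side [310.9, 261.9]
```

View pics/4.png

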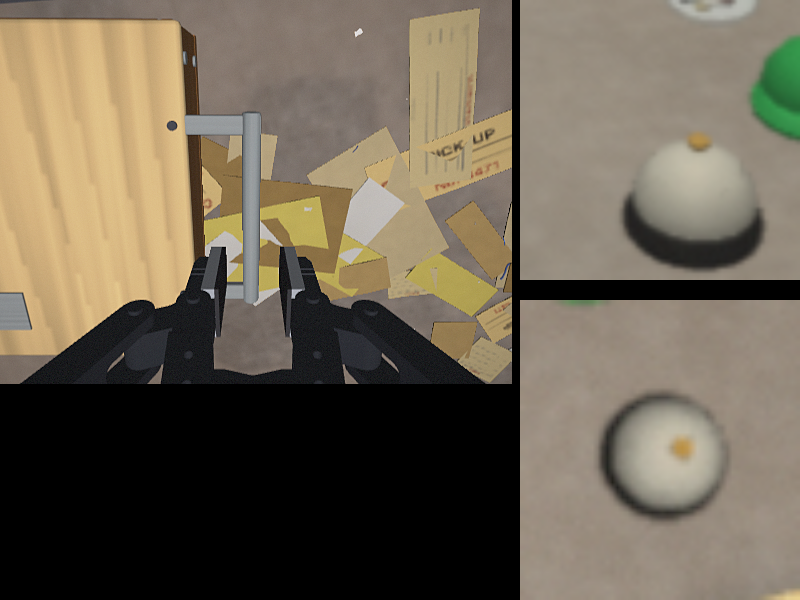

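The bell stands unmoved with its button up, at (310,262) side and (356,213) top. The bar runs parallel to the pads at column 252, centred between the fingers at columns 222 to 285. The wrist view agrees within 1–2 mm. Descending over the bar.

Call:
send_rows(
  motion=[
    {"x": 0,"y": -0.1,"z": -2,"wx": 0,"wy": 0,"wz": 0},
    {"x": 0,"y": -0.1,"z": -4,"wx": 0,"wy": 0,"wz": 0},
    {"x": 0,"y": -0.1,"z": -6,"wx": 0,"wy": 0,"wz": 0},
    {"x": 0,"y": -0.1,"z": -7.5,"wx": 0,"wy": 0,"wz": 0},
    {"x": 0,"y": -0.1,"z": -8.3,"wx": 0,"wy": 0,"wz": 0},
    {"x": 0,"y": -0.1,"z": -8.5,"wx": 0,"wy": 0,"wz": 0},
    {"x": 0,"y": -0.1,"z": -8.5,"wx": 0,"wy": 0,"wz": 0},
  ],
)

```text
clock: 7.5
position: [0.4532, 0.2264, 0.0744]
orientation: [-1.918, 2.487, -0.0]
wrist_force: [-0.1, 1.3, -0.3]
finger_gap: 0.299
```

Call:
send_rows(
  motion=[
    {"x": 0,"y": 0,"z": 0,"wx": 0,"wy": 0,"wz": 0},
    {"x": 0,"y": 0,"z": 0,"wx": 0,"wy": 0,"wz": 0},
    {"x": 0,"y": 0,"z": 0,"wx": 0,"wy": 0,"wz": 0},
    {"x": 0,"y": 0,"z": 0,"wx": 0,"wy": 0,"wz": 0},
    {"x": 0,"y": 0,"z": 0,"wx": 0,"wy": 0,"wz": 0},
    {"x": 0,"y": 0,"z": 0,"wx": 0,"wy": 0,"wz": 0},
  ],
  gripper=1,
  squeeze=40,
)

```text
clock: 8.0
position: [0.4518, 0.2271, 0.0751]
orientation: [1.92, -2.486, -0.004]
wrist_force: [-10.3, 2.2, 4.4]
finger_gap: 0.121
```

The fingers have closed on the bar, with a gap of about 10–12 mm. Now the arc about the hinge, up to about 0.9 rad.

Call:
send_rows(
  motion=[
    {"x": 0.02,"y": -0.01,"z": 1.0,"wx": 0,"wy": 0,"wz": 0},
    {"x": 0.14,"y": -0.04,"z": 2.39,"wx": 0,"wy": 0,"wz": 0},
    {"x": 0.39,"y": -0.1,"z": 3.97,"wx": 0,"wy": 0,"wz": 0},
    {"x": 0.75,"y": -0.2,"z": 5.53,"wx": 0,"wy": 0,"wz": 0},
    {"x": 1.24,"y": -0.33,"z": 7.05,"wx": 0,"wy": 0,"wz": 0},
    {"x": 1.84,"y": -0.48,"z": 8.52,"wx": 0,"wy": 0,"wz": 0},
    {"x": 2.56,"y": -0.67,"z": 9.94,"wx": 0,"wy": 0,"wz": 0},
    {"x": 3.38,"y": -0.89,"z": 11.29,"wx": 0,"wy": 0,"wz": 0},
    {"x": 4.3,"y": -1.13,"z": 12.58,"wx": 0,"wy": 0,"wz": 0},
    {"x": 5.32,"y": -1.4,"z": 13.78,"wx": 0,"wy": 0,"wz": 0},
    {"x": 6.43,"y": -1.69,"z": 14.89,"wx": 0,"wy": 0,"wz": 0},
    {"x": 7.32,"y": -1.92,"z": 15.67,"wx": 0,"wy": 0,"wz": 0},
  ],
)

```text
clock: 9.0
position: [0.5242, 0.208, 0.2352]
orientation: [-1.92, 2.485, 0.005]
wrist_force: [-20.5, 1.9, 21.7]
finger_gap: 0.122
```

```bash
python3 - <<'E'
from h import *
s=sense(); print(s['clock'],s['position'],s['wrist_force'],s['finger_gap'])
im2,D2=cams.capture('side'); im3,D3=cams.capture('top')
np.save('/tmp/s2.npy',D2); cv2.imwrite('/tmp/s2.png',im2); cv2.imwrite('/tmp/t2.png',im3); np.save('/tmp/t2.npy',D3)
o=np.zeros((600,800,3),np.uint8); o[:,:400]=cv2.resize(im2[100:205,185:255],(400,600),interpolation=cv2.INTER_CUBIC); o[:400,400:]=cv2.resize(im3[130:240,100:210],(400,400),interpolation=cv2.INTER_CUBIC); cv2.imwrite('pics/5.png',o)
E
```

```text
9.0 [0.5241773  0.20798494 0.23518009] [-20.46235673   1.88972471  21.71914674] 0.12209986312054928
```

View pics/5.png

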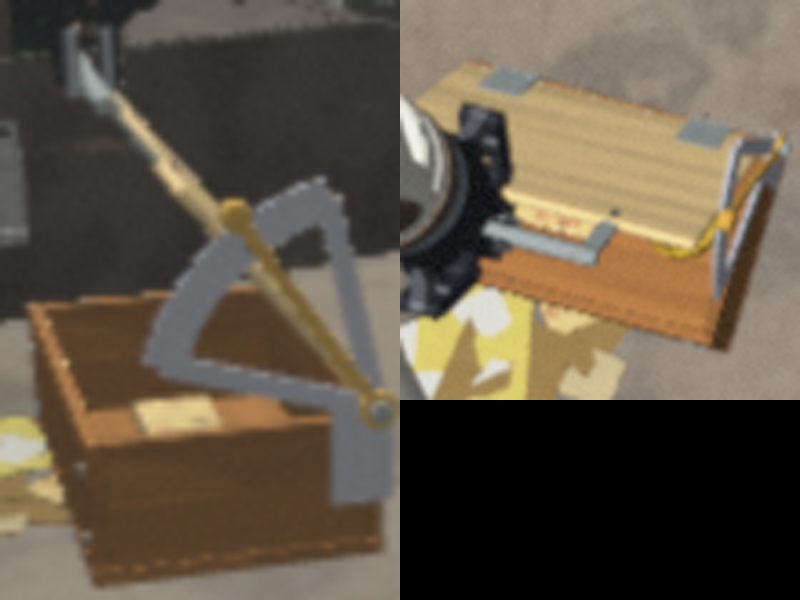

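The side view looks along the hinge. The flap lies nearly along the pointer, with the tip at (226,137) and the pivot at (251,171) in full-frame pixels. The tool feels about 30 N along the arms, so the radius I commanded is a little small. Next I'll measure the flap plane by depth.

```bash
cat > ang.py <<'E'
from h import *
def cloud(n,D):
    c,P=T(n); vv,uu=np.mgrid[0:384,0:512]
    return np.stack([(uu-c['cx'])/c['fx']*D,(vv-c['cy'])/c['fy']*D,D],-1)@P[:3,:3].T+P[:3,3]
def loc(W,p=(.5733,.1937,-.257)): return R.from_euler('z',-p[2]).apply((W-[p[0],p[1],0]).reshape(-1,3)).reshape(W.shape)
def flap(D,th0):
    L=loc(cloud('top',D))-[.075,0,.088]
    ex=np.array([-np.cos(th0),0,np.sin(th0)]); en=np.array([np.sin(th0),0,np.cos(th0)])
    a=L@ex; n=L@en
    m=(D>0)&(a>.03)&(a<.145)&(abs(n-.004)<.02)&(L[...,1]>-.10)&(L[...,1]<.08)
    q=np.stack([a[m],n[m],L[...,1][m]],1)
    for _ in range(4):
        A=np.c_[q[:,0],q[:,2],np.ones(len(q))]; k=np.linalg.lstsq(A,q[:,1],rcond=None)[0]; r=q[:,1]-A@k; q=q[abs(r)<max(2.5*r.std(),.0015)]
    return th0+np.arctan(k[0]), k, len(q), r.std()
def pointer(D,im,n='side'):
    L=loc(cloud(n,D))-[.075,0,.088]
    h=cv2.cvtColor(im,cv2.COLOR_BGR2HSV)
    rad=np.hypot(L[...,0],L[...,2]); an=np.arctan2(L[...,2],-L[...,0])
    m=(D>0)&(abs(L[...,1]+.128)<.012)&(rad>.05)&(rad<.142)&(an>.4)&(an<1.3)&(h[...,1]>110)&(h[...,0]>10)&(h[...,0]<30)
    return m.sum(), np.median(an[m]), an[m].std(), np.median(L[...,1][m])
E
python3 - <<'E'
from ang import *
D3=np.load('/tmp/t2.npy'); print('flap now',flap(D3,.91)); print('shut ref',flap(np.load('/tmp/top.npy'),0.0))
print('ptr now',pointer(np.load('/tmp/s2.npy'),cv2.imread('/tmp/s2.png'))); print('ptr t0',pointer(np.load('/tmp/side.npy'),cv2.imread('/tmp/side.png')))
print('ptr top t0',pointer(np.load('/tmp/top.npy'),cv2.imread('/tmp/top.png'),'top'))
# projections in side view: flap near edge, mid-plane, at thetas; pointer image line
c,P=T('side')
def pr(r,y,th,n=0): 
    l=np.array([.075-r*np.cos(th)+n*np.sin(th),y,.088+r*np.sin(th)+n*np.cos(th)]); return w2px(c,P,np.array([.5733,.1937,0])+R.from_euler('z',-.257).apply(l))
for th in(.9,.94,.97,1.0):
    print(th,'tip',pr(.134,-.1273,th),'boardcorner top',pr(.16,-.118,th,.004),'bot',pr(.16,-.118,th,-.004),'barEnd',pr(.2,-.06,th))
E
```

```text
flap now (np.float64(0.9036592475241588), array([-0.00634084,  0.00262764,  0.00480469]), 1343, np.float64(0.0009563479957337144))
shut ref (np.float64(-0.0020405132482583166), array([-0.00204052,  0.00076165,  0.00483291]), 2775, np.float64(0.0019143364772987246))
ptr now (np.int64(74), np.float64(0.9643108122909281), np.float64(0.028789835240863124), np.float64(-0.12766042447755338))
ptr t0 (np.int64(63), np.float64(0.9680240303276699), np.float64(0.021836655816333025), np.float64(-0.12804800304810612))
ptr top t0 (np.int64(40), np.float64(1.0177760853888413), np.float64(0.03044557658667658), np.float64(-0.1280278058014947))
0.9 tip [223.47447749 140.05142652] boardcorner top [217.97400682 131.65970947] bot [215.85800017 133.55127537] barEnd [204.1710463  117.62599897]
0.94 tip [224.91194655 138.81899714] boardcorner top [219.73246658 130.22025617] bot [217.54373494 132.02963547] barEnd [206.25375816 115.82553282]
0.97 tip [226.02059416 137.93086323] boardcorner top [221.08716649 129.18581455] bot [218.84668387 130.93115646] barEnd [207.86233987 114.5298516 ]
1.0 tip [227.15411214 137.07482671] boardcorner top [222.47093918 128.19136643] bot [220.18117813 129.87070786] barEnd [209.50878261 113.28272913]
```

The flap is at 0.904 by the plane fit, whose shut reference reads -0.002. The pointer reads 0.964–0.976 across methods, and I use 0.970–0.972. That means raising the flap by about 0.068 rad and easing out 2 mm radially.

Call:
send_rows(
  motion=[
    {"x": 0.2,"y": -0.05,"z": 0.25,"wx": 0,"wy": 0,"wz": 0},
    {"x": 0.5,"y": -0.13,"z": 0.5,"wx": 0,"wy": 0,"wz": 0},
    {"x": 0.75,"y": -0.2,"z": 0.75,"wx": 0,"wy": 0,"wz": 0},
    {"x": 0.95,"y": -0.25,"z": 0.97,"wx": 0,"wy": 0,"wz": 0},
    {"x": 0.95,"y": -0.25,"z": 0.97,"wx": 0,"wy": 0,"wz": 0},
    {"x": 0.95,"y": -0.25,"z": 0.97,"wx": 0,"wy": 0,"wz": 0},
  ],
)

```text
clock: 9.6
position: [0.5344, 0.2053, 0.2434]
orientation: [-1.918, 2.485, 0.003]
wrist_force: [-12.0, 1.7, 12.2]
finger_gap: 0.12
```

```bash
cat > chk.py <<'E'
from ang import *
import sys
s=sense(); print(s['clock'],s['position'],s['wrist_force'],s['finger_gap'])
I=[cams.capture('side') for _ in range(4)]; J=[cams.capture('top') for _ in range(4)]
print('flap',[np.round(flap(D,.97)[0],4) for _,D in J]); print('ptr side',[np.round(pointer(D,im)[1],4) for im,D in I])
im2=np.mean([i for i,_ in I],0).astype(np.uint8); cv2.imwrite('/tmp/s3.png',im2)
o=cv2.resize(im2[100:180,190:260],(525,600),interpolation=cv2.INTER_CUBIC); cv2.imwrite(sys.argv[1],o)
E
python3 chk.py pics/6.png
```

```text
9.6 [0.53436544 0.2053213  0.24342185] [-12.01840421   1.72958678  12.20278919] 0.1198592295327236
flap [np.float64(0.9589), np.float64(0.9576), np.float64(0.9581), np.float64(0.9584)]
ptr side [np.float64(0.9647), np.float64(0.9645), np.float64(0.9637), np.float64(0.964)]
```

View pics/6.png

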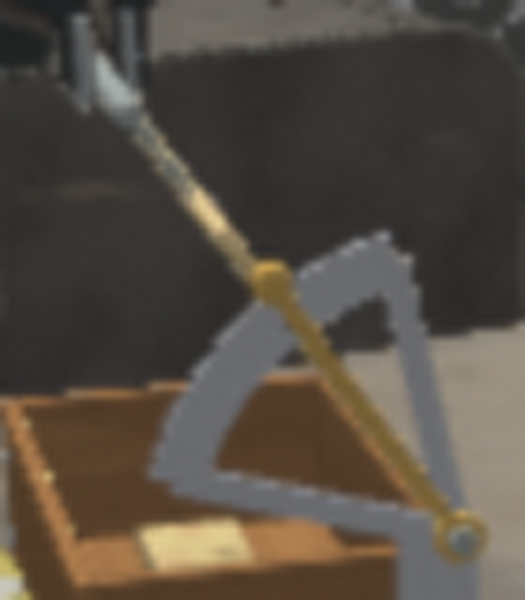

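Flap and pointer are nearly collinear in the side view. The tip is at (226,137.3), and the flap strip still shows roughly 1–1.5 px below the pointer's line. I'll refine this with a sub-pixel line comparison in the same image.

```bash
cat > fine.py <<'E'
from ang import *
from scipy.optimize import least_squares as LS
c,P=T('side')
def pr(r,y,th,n=0):
    l=np.array([.075-r*np.cos(th)+n*np.sin(th),y,.088+r*np.sin(th)+n*np.cos(th)]); return w2px(c,P,np.array([.5733,.1937,0])+R.from_euler('z',-.257).apply(l))
def line(pts):
    vx,vy,x,y=cv2.fitLine(pts.astype(np.float32),cv2.DIST_HUBER,0,.01,.01).ravel(); return np.arctan2(vy,vx),(x,y)
def brass(im):
    h=cv2.cvtColor(im,cv2.COLOR_BGR2HSV); H=h.astype(int)
    piv=pr(0,-.1273,0); tip=pr(.134,-.1273,.97); u=(tip-piv)/np.linalg.norm(tip-piv)
    vv,uu=np.mgrid[0:im.shape[0],0:im.shape[1]]; d=np.stack([uu-piv[0],vv-piv[1]],-1); a=d@u; b=d@np.array([-u[1],u[0]])
    m=(H[...,1]>120)&(H[...,0]>12)&(H[...,0]<30)&(abs(b)<4)
    out=[]
    for k in range(5,37):   # weighted centre across the arm per station
        s=m&(abs(a-k)<1)
        if s.sum()>=3: out.append((k,(b[s]*H[...,1][s]).sum()/H[...,1][s].sum()))
    return np.array(out),piv,u
if __name__=='__main__':
    for f in('/tmp/side.png','/tmp/s2.png','/tmp/s3.png'):
        o,piv,u=brass(cv2.imread(f)); k=np.polyfit(o[:,0],o[:,1],1); 
        # predicted b slope per theta
        def sl(th):
            d=pr(.13,-.1273,th)-pr(.02,-.1273,th); return (d@np.array([-u[1],u[0]]))/(d@u)
        ths=np.linspace(.85,1.1,26); print(f,len(o),'slope',np.round(k,3),'theta ptr',round(np.interp(-k[0],-np.array([sl(t) for t in ths]),ths) if sl(.85)>sl(1.1) else np.interp(k[0],[sl(t) for t in ths],ths),4), 'rms',np.round((o[:,1]-np.polyval(k,o[:,0])).std(),2))
    # camera elevation about hinge axis
    l=R.from_euler('z',.257).apply(P[:3,3]-[.5733,.1937,0])-[.075,0,.088]; print('cam local',l,'edge-on angle',np.arctan2(l[2],-l[0]))
    # overlays
    im=cv2.imread('/tmp/s3.png'); K=10; x0,y0=198,104
    o=cv2.resize(im[y0:y0+50,x0:x0+60],None,fx=K,fy=K,interpolation=cv2.INTER_CUBIC)
    f=lambda q: tuple(int(round((v+.5-w)*K)) for v,w in zip(q,(x0,y0)))
    for th,col in((.94,(0,0,255)),(.96,(0,255,0)),(.98,(255,0,0))):
        for n in(-.004,.004): cv2.line(o,f(pr(.16,-.118,th,n)),f(pr(.16,.118,th,n)),col,1)
        cv2.line(o,f(pr(.2,-.06,th)),f(pr(.2,.06,th)),col,1); cv2.circle(o,f(pr(.134,-.1273,th)),4,col,1)
    cv2.imwrite('pics/7.png',o)
E
python3 fine.py
```

```text
/tmp/side.png 19 slope [ 0.021 -0.776] theta ptr 0.9887 rms 0.27
/tmp/s2.png 29 slope [ 0.032 -1.199] theta ptr 0.9985 rms 0.4
/tmp/s3.png 32 slope [ 0.029 -1.935] theta ptr 0.9958 rms 0.71
cam local [-0.27818348 -1.08203492  0.38955314] edge-on angle 0.9506637355514904
```

View pics/7.png

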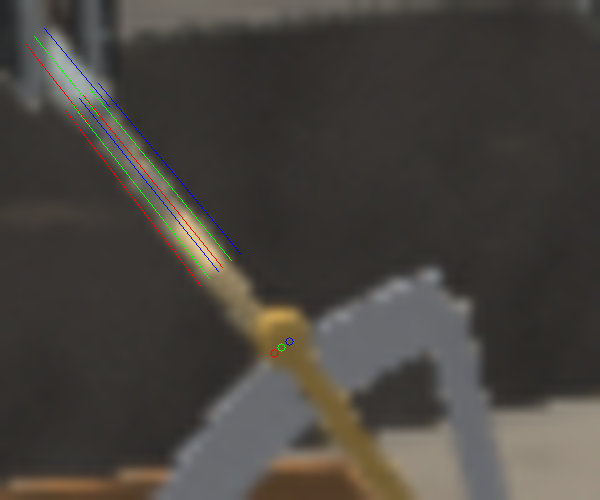

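The overlay shows the flap fits 0.96 closely, while the pointer tip (crop (282,335)) suggests about 0.978. The pointer estimates spread from 0.964 to 0.99. The wrist camera is close to both, so I'll measure flap and pointer together there.

```bash
python3 - <<'E'
from ang import *
s=sense(); fr=[cams.capture('wrist') for _ in range(3)]; im=fr[0][0]; D=np.median([d for _,d in fr],0); c,P=T('wrist',s)
cv2.imwrite('/tmp/w.png',im); np.save('/tmp/w.npy',D); np.save('/tmp/wP.npy',P)
vv,uu=np.mgrid[0:384,0:512]
W=np.stack([(uu-c['cx'])/c['fx']*D,(vv-c['cy'])/c['fy']*D,D],-1)@P[:3,:3].T+P[:3,3]; L=loc(W)-[.075,0,.088]; np.save('/tmp/wL.npy',L)
th0=.96; ex=np.array([-np.cos(th0),0,np.sin(th0)]); en=np.array([np.sin(th0),0,np.cos(th0)]); a=L@ex;n=L@en
m=(D>0)&(a>.03)&(a<.145)&(abs(n-.004)<.02)&(abs(L[...,1])<.115)
q=np.stack([a[m],n[m],L[...,1][m]],1)
for _ in range(5):
    A=np.c_[q[:,0],q[:,2],np.ones(len(q))]; k=np.linalg.lstsq(A,q[:,1],rcond=None)[0]; r=q[:,1]-A@k; q=q[abs(r)<max(2.5*r.std(),.001)]
print('flap',th0+np.arctan(k[0]),k,len(q),r.std())
h=cv2.cvtColor(im,cv2.COLOR_BGR2HSV)
m=(D>0)&(L[...,1]<-.121)&(L[...,1]>-.15)&(a>.03)&(a<.145)&(abs(n)<.03); print('ptr cand',m.sum())
for lo in np.arange(.03,.145,.01):
    mm=m&(a>=lo)&(a<lo+.01); 
    if mm.sum(): print(round(lo,3),mm.sum(),np.round(np.percentile(n[mm],[10,50,90]),4),np.round(np.median(L[...,1][mm]),4))
for r in models.tip_of('wrist','pointer_tip')[:2]: print(r)
cc=np.array([w2px(c,P,np.array([.5733,.1937,.0])+R.from_euler('z',-.257).apply([.075-.134*np.cos(t),-.1273,.088+.134*np.sin(t)])) for t in(.94,.96,.98,1.0)]); print(cc)
cv2.imwrite('pics/8.png',cv2.resize(im,(768,576)))
E
```

```text
flap 0.9597153913129673 [-0.00028461  0.00221949  0.00278743] 15828 0.0001655691922287749
ptr cand 421
0.03 46 [-0.0029  0.0024  0.0056] -0.1251
0.04 50 [-0.0023  0.0028  0.01  ] -0.125
0.05 52 [-0.0017  0.0031  0.0142] -0.125
0.06 60 [-0.0016  0.0032  0.0183] -0.125
0.07 50 [-0.0018  0.0024  0.0229] -0.1249
0.08 12 [0.025  0.0266 0.0278] -0.122
0.09 2 [0.029  0.0291 0.0293] -0.1217
0.12 144 [-0.0275 -0.0168 -0.0057] -0.1218
0.13 5 [-0.0074 -0.0042 -0.0015] -0.1212
[[178.24416095 -15.28564057]
 [173.11412705 -16.13744088]
 [167.84877274 -16.98042664]
 [162.45072406 -17.81335913]]
```

View pics/8.png

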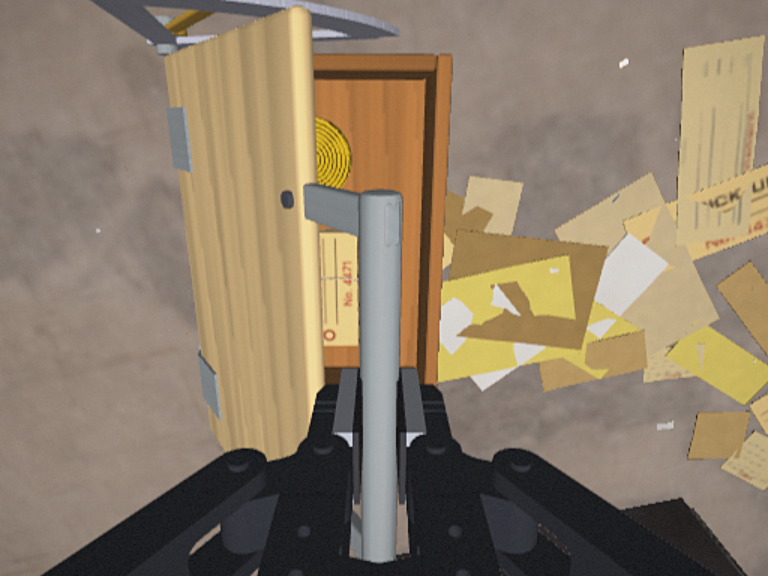

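The wrist view shows the flap plane cleanly, and the fit gives 0.9597 with 0.2 mm residual. The bar lies squarely between the pads, but the pointer tip is out of frame. Last refinement: centroids of the tip button and flap strip perpendicular to the pointer line in the side view, so calibration shifts cancel.

```bash
python3 - <<'E'
from fine import *
def perp(im,mask,r0,r1,y,th):
    pass
th=.96; p1=pr(.10,-.1273,th); p2=pr(.2,-.1273,th); u=(p2-p1)/np.linalg.norm(p2-p1); nv=np.array([u[1],-u[0]]) 
sens=lambda r,y:(pr(r,y,th+.01)-pr(r,y,th-.01))@nv/.02
vv,uu=np.mgrid[0:384,0:512]
for f in('/tmp/side.png','/tmp/s2.png','/tmp/s3.png'):
    im=cv2.imread(f); H=cv2.cvtColor(im,cv2.COLOR_BGR2HSV).astype(int)
    q=pr(.134,-.1273,.97)
    d=np.hypot(uu-226,vv-137.3)
    m=(d<4.5)&(H[...,1]>110)&(H[...,0]>10)&(H[...,0]<30)&(H[...,2]>110)
    cen=np.array([uu[m].mean(),vv[m].mean()]); g=pr(.134,-.1273,th)
    print(f,'tip centroid',cen,m.sum(),'theta tip',th+(cen-g)@nv/sens(.134,-.1273))
    # circle along arm: brass pixels between
    G=[]
    for r in np.arange(.035,.12,.005):
        g=pr(r,-.1273,th); t=np.arange(-4,4.01,.25); pts=(g+t[:,None]*nv).astype(np.float32)
        S=cv2.remap(im.astype(np.float32),pts[:,0][None],pts[:,1][None],cv2.INTER_CUBIC)[0]; yel=np.clip(np.minimum(S[:,1],S[:,2])-S[:,0]-25,0,None)
        if yel.max()>15: G.append((r,(yel*t).sum()/yel.sum()))
    G=np.array(G); print('  arm offs px',np.round(G[:,1],2)); 
im=cv2.imread('/tmp/s3.png').astype(np.float32); 
print('sens px/rad tip',sens(.134,-.1273),'bar',sens(.2,0.))
# flap strip: profile across the board at several image stations vs projected midplane at .9597
G=[]
for y in np.linspace(-.1,.08,10):
    g=pr(.158,y,.9597); t=np.arange(-4,4.01,.25); pts=(g+t[:,None]*nv).astype(np.float32)
    S=cv2.remap(im,pts[:,0][None],pts[:,1][None],cv2.INTER_CUBIC)[0].sum(1); S=np.clip(S-np.percentile(S,25)-15,0,None); G.append((S*t).sum()/max(S.sum(),1e-6))
print('flap strip offs px',np.round(G,2))
print('pivot pred',pr(0,-.1273,0),'ysens tip',(pr(.134,-.137,th)-pr(.134,-.127,th))@nv)
E
```

```text
/tmp/side.png tip centroid [225.875 137.5  ] 24 theta tip 0.9731820968455795
  arm offs px [ 0.05  0.76  1.89  1.85  1.96  1.87  1.71  1.89  1.8   1.66  0.84 -0.4
  0.41  1.5  -0.69 -0.38]
/tmp/s2.png tip centroid [225.74074074 137.37037037] 27 theta tip 0.97263432449139
  arm offs px [ 0.79  0.59  0.54  0.36  0.31  0.57  0.34  0.23  0.52  0.48  0.46  0.64
  0.74  0.9   0.71 -0.55 -0.39]
/tmp/s3.png tip centroid [225.65384615 137.42307692] 26 theta tip 0.9705030148704407
  arm offs px [ 0.88  0.9   0.83  0.75  0.81  0.91  0.52  0.5   0.79  0.54  0.36  0.74
  0.4   0.12 -0.03 -0.6  -0.38]
sens px/rad tip -47.35111334439857 bar -65.51205237502911
flap strip offs px [ 0.27  0.17  0.23  0.25 -0.07  0.08 -0.01 -0.12  0.09 -0.49]
pivot pred [251.73121238 171.58868607] ysens tip -0.016677842701155146
```

The tip centroid gives a pointer angle of 0.9705–0.973 over three images, and the flap strip bias is near zero. The flap is at 0.9595, so I'll nudge it up by about 0.013 rad and relieve another 1.5 mm radially.

Call:
send_rows(
  motion=[
    {"x": 0.07,"y": -0.02,"z": 0.14,"wx": 0,"wy": 0,"wz": 0},
    {"x": 0.14,"y": -0.04,"z": 0.28,"wx": 0,"wy": 0,"wz": 0},
    {"x": 0.14,"y": -0.04,"z": 0.28,"wx": 0,"wy": 0,"wz": 0},
    {"x": 0.14,"y": -0.04,"z": 0.28,"wx": 0,"wy": 0,"wz": 0},
    {"x": 0.14,"y": -0.04,"z": 0.28,"wx": 0,"wy": 0,"wz": 0},
  ],
)

```text
clock: 10.62
position: [0.5362, 0.2048, 0.2449]
orientation: [-1.919, 2.486, 0.002]
wrist_force: [-6.7, 1.5, 7.4]
finger_gap: 0.12
```

```bash
cat > w.py <<'E'
from ang import *
s=sense(); fr=[cams.capture('wrist') for _ in range(3)]; D=np.median([d for _,d in fr],0); c,P=T('wrist',s)
vv,uu=np.mgrid[0:384,0:512]
L=loc(np.stack([(uu-c['cx'])/c['fx']*D,(vv-c['cy'])/c['fy']*D,D],-1)@P[:3,:3].T+P[:3,3])-[.075,0,.088]
th0=.97; a=L@np.array([-np.cos(th0),0,np.sin(th0)]); n=L@np.array([np.sin(th0),0,np.cos(th0)])
m=(D>0)&(a>.03)&(a<.145)&(abs(n-.004)<.02)&(abs(L[...,1])<.115); q=np.stack([a[m],n[m],L[...,1][m]],1)
for _ in range(5):
    A=np.c_[q[:,0],q[:,2],np.ones(len(q))]; k=np.linalg.lstsq(A,q[:,1],rcond=None)[0]; r=q[:,1]-A@k; q=q[abs(r)<max(2.5*r.std(),.001)]
print('wrist flap',th0+np.arctan(k[0]),len(q),r.std())
E
python3 chk.py pics/9.png; python3 w.py
```

```text
10.6167 [0.53624414 0.20480939 0.24488652] [-6.70492003  1.50264574  7.42571968] 0.12014244414235452
flap [np.float64(0.9699), np.float64(0.9712), np.float64(0.97), np.float64(0.9703)]
ptr side [np.float64(0.9642), np.float64(0.9634), np.float64(0.9656), np.float64(0.9644)]
wrist flap 0.9725545654976928 15368 0.00016391012393341339
```

View pics/9.png

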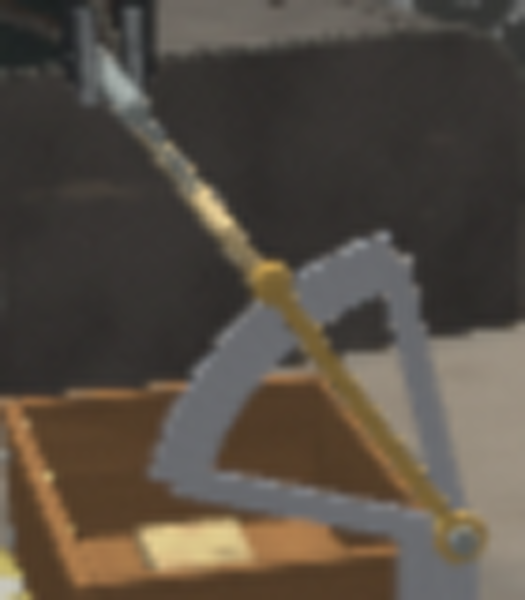

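The flap strip now runs straight through the pointer tip at (226,137). The flap reads 0.970–0.973, against a pointer of about 0.97. The grip is steady, so I'm handing in.

```bash
python3 - <<'E'
from h import *
s=sense(); print(s['clock'],s['finger_gap'],s['position'],s['wrist_force']); print(sign_off())
E
```

```text
11.1667 0.1184821311689432 [0.53622239 0.20482279 0.24489538] [-6.97429604  1.23557744  6.15286824]
the job is handed in; nothing more can be done
None
```

I rang the cream bell, then raised the claim case flap to the pointer. The job was handed in at 11.2 s with the gripper still holding the pull bar.

- **Bell:** With the case shut, I pressed the button until it stopped moving, at 13.6 N, and let it up again. Pictures afterwards show the bell where it stood with its button up.
- **Flap:** It reads 0.970 rad from the top camera and 0.9725 rad from the wrist camera.
- **Pointer:** It was not touched. It reads 0.9705–0.973 rad from the tip in the side view.
- **Hold:** The grip was steady at hand-in, with about 10 N left on the wrist, mostly along the bar's arms. In the last side picture the flap lies on the pointer's line.

**Disagreements:**
- Pointer angle: the side-camera depth put the pointer at 0.964 rad, and the cruder fits gave 0.97–1.0. One top-camera reading, from few pixels, gave 1.018. I judged these less reliable than the tip measurement and aimed for about 0.972.
- Wrist force: while raising the flap I commanded a slightly small radius, so the wrist force reached about 30 N. I eased that off before hand-in.

I did not re-measure the jar and the tin, but the arm never went low near them.

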